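Lock the valve lid on the pot and lift it off the hob

TASK

Close the small pot on the hob with its dished lid: lower the lid level onto the rim with its handle bar in line with the pot's two ears so that the lugs drop through the gaps and it sits flush, then, before lifting, turn it a quarter turn until the bar stands square across the line of the ears and the lid is locked. Then lift the locked pot by that bar about 5 cm clear of the hob and finish still holding it there, level and at rest, without putting it down or letting go. Keep the loose valve ball in the middle of the dish all the while, and do not disturb the other things.

Things in the scene. Friction and masses are not known exactly. Their poses are not given: they have to be found in the camera images.
- lid: Round dished steel lid, 120 mm across, 0.25 kg, standing on the worktop. Origin: centre of its underside; z up; x along its bridge handle. Plug underneath 84 mm across, z 0 to 13.5 mm; rim of 60 mm radius, underside at z = 13.5, top at 18.5. Half a turn about z gives the same lid.
- lid_grip (a point): Middle of the black bar of the lid's bridge handle, 62 mm above the lid's origin. The bar runs along the lid's x: 86 long, 14 thick (y), 18 tall (z 53 to 71 mm above the lid's origin), on two thin posts at x = +-53 mm.
- lid_dish (a point): Lowest point of the lid's dish, on its axis, 9 mm above the lid's origin. The dish is a shallow cone, 10 degree slope, 43 mm radius.
- lid_lug (a point): Outer end of the lug at the lid's +x side, 53 mm from its axis, 2.5 mm above its origin; another lies opposite at -x. Each is 16 mm wide and 5 tall, under a handle post.
- ball_center (a point): Centre of the loose white ceramic valve ball, 24 mm across, 30 g; it rests in the middle of the dish, 21 mm above the lid's origin, and rolls off if the lid is tilted by more than about 10 degrees or jerked.
- pot: Small open steel pot, 124 mm across, 60 tall, 0.35 kg, loose on the hob (its glass is 5 mm above the worktop). Origin: centre of its underside; z up. Black ears on its +x and -x sides reach to 90 mm from the axis, at z = 42 mm. Flush home, the lid's origin is 46.5 mm above the pot's, with 3 mm of up-and-down play under the flange and 4 mm sideways.
- pot_mouth (a point): Centre of the pot's mouth, 60 mm above its origin. Round it runs an inward flange 5.5 mm thick (its top is the rim), inner radius 46 mm; the wall below it is at 57 mm. With its lugs down, the lid turns freely either way, without a stop; after a quarter turn its lugs hold under the flange and the lid carries the pot.
- pot_gap (a point): Middle of the flange's gap at the pot's +x ear, 52 mm from the axis, 60 mm above the pot's origin; another lies opposite at -x. The flange is missing for 20 degrees either side: there the lid's lugs pass down.
- hood_edge (a point): Lower front edge of the fixed cooker hood over the hob: the hood and the wall cabinets left of it hang 465 mm or more above the worktop from here backwards (a cabinet door handle stands 30 mm farther forward, from 530 mm up); keep the arm out from under them. The locked pot may be drawn towards the robot as it is lifted.
- garlic: Bystander: garlic bulb, 60 mm across and 59 tall; origin under its centre.
- lemon: Bystander: yellow lemon, 71x53x51 mm; origin under its centre.
- salt_mill: Bystander: salt shaker with clear body and grey top, 44 mm across, 90 tall; origin under its centre.
- timer: Bystander: round white kitchen timer, 67 mm across, 47 tall; origin under its centre.
- glass: Bystander: drinking glass, 81 mm across, 92 tall; origin under its centre.
- mug: Bystander: white patterned mug, 82x114x91 mm; origin under its centre.

How it is judged (in metres and radians):
On the way, in this order (a step that is already met when the one before it is completed fails the run):
1. the lid is flush and level on the pot's rim, its bar in line with the ears (z of lid in the frame of pot between 0.043 and 0.0485 m and horizontal distance between lid and pot below 0.008 m and angle between the x axis of lid and the x axis of pot, either way round below 0.3 rad and angle between the z axis of lid and the z axis of pot, either way round below 0.06 rad and height (world z) of pot below 0.015 m), for 0.2 s.
2. the lid, still down on the pot on the hob, is turned a quarter turn (angle between the x axis of lid and the x axis of pot, either way round above 1.31 rad and z of lid in the frame of pot below 0.052 m and horizontal distance between lid and pot below 0.01 m and height (world z) of pot below 0.015 m), for 0.2 s.
At the end, for the whole second after the job is handed in: Gripper holds the lid; pot hangs from it, untouched by the robot, underside 30 to 200 mm above worktop level, pot level within 7 degrees, lid within 5, at rest; bar within 17 degrees of square to the ears; ball within 8 mm of the dish's middle (height (world z) of pot between 0.03 and 0.2 m and angle between pot's own z axis and vertical below 0.12 rad and angle between lid's own z axis and vertical below 0.09 rad and angle between the x axis of lid and the x axis of pot, either way round above 1.27 rad and z of lid in the frame of pot between 0.043 and 0.0535 m and horizontal distance between lid_dish and pot_mouth below 0.012 m and horizontal distance between ball_center and lid_dish below 0.008 m and distance between ball_center and lid_dish below 0.018 m and contact force between the fingers and lid above 1 N and contact force between each of the arm, the fingers and pot below 0.5 N and linear speed of each of pot, lid below 0.03 m/s); the arm keeps its last pose, push and grip.
It fails at once if the ball rolls more than 20 mm from the middle of the dish (horizontal distance between ball_center and lid_dish above 0.02 m).
It fails at once if the pot is tipped by more than 20 degrees (angle between pot's own z axis and vertical above 0.35 rad).
It fails at once if another thing on the worktop or hob is moved by more than 30 mm (distance of any of garlic, lemon, salt_mill, timer, glass, mug from where it was at the start of the episode above 0.03 m).
It also fails if it takes over 48 s, if anything falls off the work surface, if the arm or the gripper's body presses on something with over 40 N, if the wrist force passes 120 N, or if a joint passes its speed limit or range.

ROBOT

A 6-joint arm with a two-finger parallel gripper is mounted at the origin on a cart in front of the work surface, level with it; the furniture and walls round the work are solid. World frame = base frame: x ahead of the robot, y to its left, z up, the work surface at z = 0. Lengths are in mm, angles in rad, forces in N, time in s.
With the tool pointing down it reaches from about 325 to 775 mm from the base axis. Payload 9.3 kg.
Tool frame: the origin (TCP) lies on the centre line of the jaws, within the pads' length; the fingertips stand ahead of it and the grasp point (between the pads) lies 6 mm ahead of it (r.tips_ahead is the z of the fingertips in the tool frame, in mm); z points along the fingers, y is the line along which they close (so a half turn about z gives the same grasp; the last joint's range is limited). The gripper opens to 85 mm and grips with 20 to 120 N. Pads are 22 mm wide; open, the fingers measure 114 mm over their backs; the gripper's body (76 mm by 85 mm) begins 54 mm behind the grasp point. The pads swing forward as they close: fully open they stand 13 mm farther back than shut.
Start: joints at [-1.268, 0.259, 0.021, 1.334, 0, 1.418], TCP at [242.093, -493.85, 256.279] pointing down, gripper open.
Joint ranges: [-3.04, 3.04], [-0.91, 1.82], [-1.04, 1.36], [-1.92, 1.95], [-1.52, 1.45], [-3.14, 3.14]. Speed limits (rad/s): [2.22, 2.22, 2.79, 3.14, 3.14, 3.14].

INTERFACE

Orientations are given as a rotation vector (axis times angle).
In Python, from rig import monitor, viewer, r gives the robot as it stands.
- The arm moves only by the tool play_rows, never from a script. Its argument "steps" is a list of rows, each a list of 7 numbers: the turn, a rotation vector about the tool's x, y, z in rad, then the shift along the tool's x, y, z in cm, then the opening, from -1 (shut) to 1 (fully open). In form: [[rx, ry, rz, x, y, z, hand], ...]. A call has 1 to 5 rows; each row is the pose to reach, as a shift and turn from the pose commanded when the call began, along the tool's axes at that moment; what a row does not reach only later rows make up. A row lasts 1/8 s, in which the tool goes at most 62.5 mm and 10.7 degrees, less where a joint would pass 70% of its speed; a pose out of reach is approached as far as the arm can. A call with a gripper value outside its range is refused whole. The fingers move at their own pace and stop on an object; the grip force is fixed at half the most. Time passes only in rows, so rows that repeat a pose let the fingers close. It gives the time, the measured TCP pose, the force, the opening and the grip force at its end, in the units of the state.
- monitor.observe(): the state, without advancing time (a new reading comes with each control period).
- viewer.capture(name): name is "scene" or "top"; returns a dict with "img" (480x640x3 uint8, red, green, blue), "intrinsics" (3x3 intrinsics, pixels), "D" ([k1, k2, p1, p2, k3] as OpenCV has them; the pictures are not rectified), "rvec" (rotation vector, rad) and "tvec" (3), from world to camera coordinates, as OpenCV has them. Camera axes: x right, y down, z forward; pixel columns grow to the right and rows downward; lengths in mm; the calibration is good to about 2 mm. A picture is of the moment at which its call begins. There is no depth.
- r.close_job(): hands the job in; it is judged then, once.
The state is a dict: "clock": time; "q": joint angles; "qd": joint speeds; "joint_torque": joint torques, N m; "tool_pos": TCP position; "tool_rot": TCP orientation; "force": force on the tool from outside, world axes, zero at the start; "torque": the same for the moment, N m; "gripper_width": opening from 0.0 (shut) to 1.0 (fully open); "finger_force": force on a finger pad.
Only numpy, scipy, OpenCV 4.12 (cv2) and the standard library are available. Lean on these libraries where they do the work, as an engineer would, in place of code of your own. Each camera call takes 0.05 s, during which the arm holds its last target. There are 200 camera calls.

## Working session

There is one attempt and no reset: what is moved stays moved. The work goes in short steps, Python scripts to look and compute and a tool call to move; the robot and the scene stay as the last step left them, time stands still between calls to the robot, and variables do not carry over. Pictures are saved under pics/ and viewed, at most 13 in all, crops included, and the job is handed in when it is done.

Besides the shell and the picture viewer there is one more tool, called as name([rows], argument=value, ...), one row to a line, values as JSON. play_rows: Moves the arm, as the interface text tells. Its arguments: {"type":"object","properties":{"steps":{"type":"array","items":{"type":"array","items":{"type":"number"}}}},"required":["steps"]}

```bash
mkdir -p pics; ls
python3 - <<'E'
from rig import monitor, viewer, r
import cv2,pickle
print(monitor.observe(), r.tips_ahead)
for n in("scene","top"):
    c=viewer.capture(n); pickle.dump(c,open(n+".pkl","wb")); cv2.imwrite(f"pics/{n}0.png",c["img"][:,:,::-1]); print(n,c["intrinsics"],c["D"],c["rvec"],c["tvec"])
E
```

```text
pics
{'clock': 0.0, 'q': array([-1.26760345e+00,  2.59197389e-01,  2.07395561e-02,  1.33367909e+00,
       -3.88962716e-05,  1.41819063e+00]), 'qd': array([-0.00065582, -0.00048894,  0.00019409,  0.0001068 ,  0.00031548,
       -0.0015617 ]), 'joint_torque': array([-1.52373382e-04, -5.55637693e+01,  3.44528496e+01,  1.36917323e-02,
       -1.47390951e-04, -2.46622972e-05]), 'tool_pos': array([ 242.00657232, -493.61685141,  255.65457441]), 'tool_rot': array([-3.05906160e+00, -7.09483822e-01,  2.19235113e-04]), 'force': array([ 0.53086364, -0.22118485, -0.34203214]), 'torque': array([-0.02314325,  0.00406181,  0.01005617]), 'finger_force': 0.0, 'gripper_width': 0.9985233203121909} 25.0
scene [[486.92418943   0.         326.23630975]
 [  0.         486.92418943 246.60697427]
 [  0.           0.           1.        ]] [-0.07545305  0.          0.          0.          0.        ] [ 1.09160085 -2.21625663  1.14250396] [ 318.25916389  528.73970287 1068.89220853]
top [[519.91727729   0.         320.39087546]
 [  0.         519.91727729 235.80125609]
 [  0.           0.           1.        ]] [-0.08619282  0.          0.          0.          0.        ] [ 1.89075818 -1.7509943   0.62227767] [ -87.69361387  641.89179026 1573.10182608]
```

View pics/scene0.png

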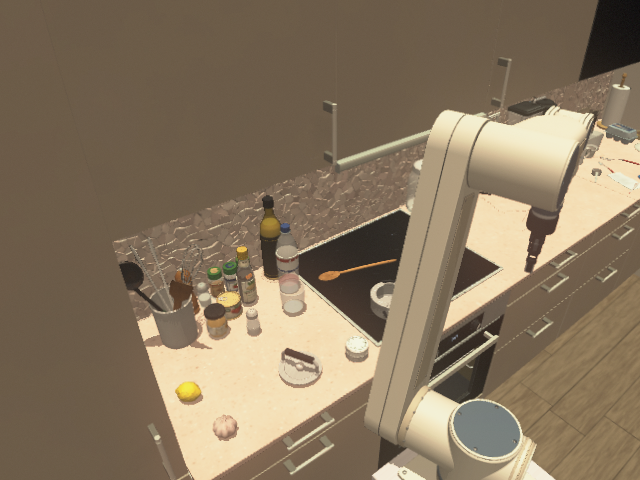

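View pics/top0.png

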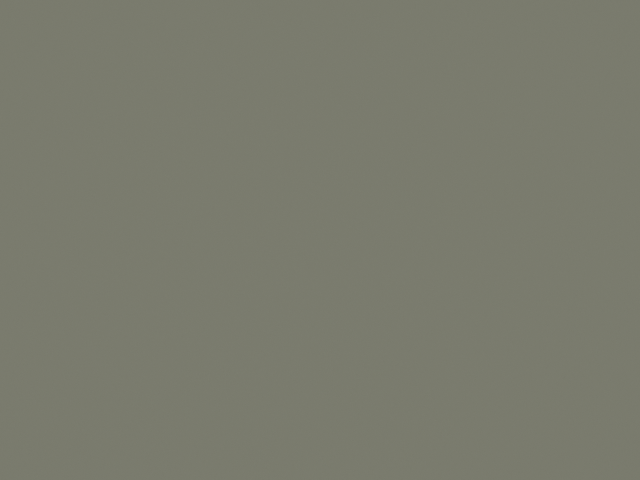

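The scene view shows the lid at about (300,366), with its dark bar at (299,356) and the ball below it. The pot is at about (385,298), half hidden by the arm. The top camera is blocked.

```bash
cat > h.py <<'E'
import cv2,numpy as np,pickle
from scipy.spatial.transform import Rotation as R
def load(n="scene"): return pickle.load(open(n+".pkl","rb"))
def snap(n="scene"):
    from rig import viewer
    c=viewer.capture(n); pickle.dump(c,open(n+".pkl","wb")); return c
def cam(c):
    Rm=cv2.Rodrigues(np.array(c["rvec"],float))[0]; return Rm,-Rm.T@np.array(c["tvec"],float).ravel()
def ray(c,uv,z):
    Rm,o=cam(c); p=cv2.undistortPoints(np.array(uv,float).reshape(-1,1,2),c["intrinsics"],c["D"])[:,0]
    d=np.c_[p,np.ones(len(p))]@Rm; return o+d*((z-o[2])/d[:,2])[:,None]
def proj(c,P): return cv2.projectPoints(np.array(P,float).reshape(-1,1,3),c["rvec"],c["tvec"],c["intrinsics"],c["D"])[0][:,0]
def crop(c,x0,y0,w,h,k,name): cv2.imwrite("pics/"+name,cv2.resize(c["img"][y0:y0+h,x0:x0+w,::-1],None,fx=k,fy=k,interpolation=cv2.INTER_CUBIC))
E
python3 - <<'E'
from h import *
for n in("scene","top"): print(n,cam(load(n)))
c=load(); print(ray(c,[(300,366),(225,427),(188,391),(357,347)],10),ray(c,[(299,356)],62),ray(c,[(385,298)],65))
crop(c,250,270,200,150,4,"c1.png")
E
```

```text
scene (array([[-0.60549639, -0.79578863, -0.00972479],
       [-0.4537071 ,  0.35520248, -0.81730109],
       [ 0.65385318, -0.49046065, -0.57612877]]), array([-266.30084049,  589.70694309, 1051.05409275]))
top (array([[ 0.07525901, -0.99715627,  0.00393175],
       [-0.77600307, -0.06104304, -0.62776825],
       [ 0.62622305,  0.04419417, -0.77839037]]), array([-480.40289413, -117.78313788, 1627.79138322]))
[[503.93578411 107.53418793  10.        ]
 [455.62851645 366.18313145  10.        ]
 [613.04922248 392.88090409  10.        ]
 [461.72478219 -62.71646998  10.        ]] [[495.72770706 113.83843897  62.        ]] [[ 525.02027997 -226.0768074    65.        ]]
```

View pics/c1.png

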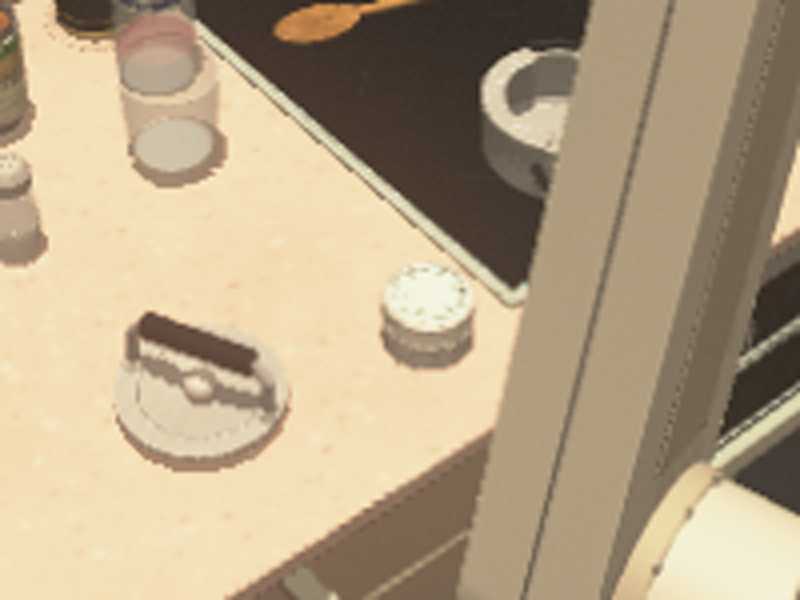

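Crop (4x, offset 250,270): the dark bar runs from (140,325) to (255,365), and the ball sits at (200,385) in the dish. The pot's left half is visible around (540,120), with the near ear at (540,175), partly behind the arm.

```bash
cat >> h.py <<'E'
def blob(c,box,f):
    x0,y0,w,h=box; s=c["img"][y0:y0+h,x0:x0+w].astype(int); m=f(s).astype(np.uint8)
    n,l,st,ce=cv2.connectedComponentsWithStats(m); i=1+st[1:,4].argmax(); ys,xs=np.where(l==i); return np.c_[xs+x0,ys+y0].astype(float)
def bar(c,box,z,thr=75):
    p=blob(c,box,lambda s:s.sum(2)<3*thr); m=p.mean(0); u,sv,vt=np.linalg.svd(p-m,full_matrices=False); t=(p-m)@vt[0]
    e=np.array([m+vt[0]*t.min(),m+vt[0]*t.max()]); w=ray(c,e,z); d=w[1]-w[0]
    print("bar px",len(p),m,"ends",e.round(1).tolist(),"c",ray(c,[m],z)[0].round(1),"len",np.linalg.norm(d).round(1),"yaw",np.arctan2(d[1],d[0]).round(3)); return m
E
python3 - <<'E'
from h import *
c=load()
for t in (55,65,75,85): bar(c,(270,335,65,35),62,t)
# lid outline: greyish vs worktop
p=blob(c,(265,340,65,50),lambda s:(s[...,0]-s[...,2])<40)
h=cv2.convexHull(p.astype(np.float32)); print(len(p),ray(c,h[:,0],16).min(0),ray(c,h[:,0],16).max(0))
# compare with rim circle projected about bar center
a=np.linspace(0,6.28,13)
E
```

```text
Traceback (most recent call last):
  File "h.py", line 18, in bar
    p=blob(c,box,lambda s:s.sum(2)<3*thr); m=p.mean(0); u,sv,vt=np.linalg.svd(p-m,full_matrices=False); t=(p-m)@vt[0]
  File "h.py", line 16, in blob
    n,l,st,ce=cv2.connectedComponentsWithStats(m); i=1+st[1:,4].argmax(); ys,xs=np.where(l==i); return np.c_[xs+x0,ys+y0].astype(float)
                                                       ~~~~~~~~~~~~~~~^^
ValueError: attempt to get argmax of an empty sequence
```

Run:
```python
from h import *
c=load()
print(c["img"][350:362:2,284:316:4].tolist())
for t in (75,85,95,105): bar(c,(270,335,65,35),62,t)
p=blob(c,(265,340,65,50),lambda s:(s[...,0]-s[...,2])<45)
h=cv2.convexHull(p.astype(np.float32)); print(len(p),ray(c,h[:,0],16).min(0),ray(c,h[:,0],16).max(0))
```

```text
[[[181, 150, 123], [101, 78, 65], [104, 80, 67], [237, 210, 167], [242, 220, 182], [242, 219, 180], [241, 213, 169], [244, 220, 178]], [[120, 98, 84], [99, 75, 62], [102, 78, 66], [102, 78, 66], [180, 159, 137], [229, 215, 183], [228, 213, 181], [243, 220, 179]], [[156, 128, 107], [97, 71, 58], [98, 71, 59], [100, 76, 63], [100, 78, 66], [130, 109, 94], [220, 202, 172], [227, 213, 181]], [[150, 127, 108], [204, 183, 155], [101, 77, 64], [96, 71, 58], [100, 76, 63], [100, 77, 65], [101, 78, 67], [207, 186, 159]], [[131, 110, 93], [225, 210, 178], [231, 217, 187], [141, 119, 101], [97, 72, 59], [98, 73, 62], [101, 78, 66], [101, 78, 66]], [[187, 166, 140], [150, 129, 110], [214, 191, 163], [234, 220, 191], [178, 156, 133], [97, 73, 59], [95, 71, 58], [108, 87, 74]]]
bar px 8 [308.75  361.125] ends [[306.3, 360.2], [311.0, 362.0]] c [465.1 103.6  62. ] len 14.1 yaw -2.672
bar px 175 [298.53714286 355.48      ] ends [[284.8, 350.4], [312.5, 360.6]] c [498.  113.8  62. ] len 84.5 yaw -2.673
bar px 181 [298.81767956 355.5359116 ] ends [[284.9, 350.4], [312.8, 360.7]] c [497.4 113.3  62. ] len 85.5 yaw -2.672
bar px 186 [298.84408602 355.50537634] ends [[284.6, 350.3], [312.9, 360.6]] c [497.4 113.2  62. ] len 86.2 yaw -2.669
420 [441.16448155  62.70857355  16.        ] [577.07302525 137.72237367  16.        ]
```

```bash
cat >> h.py <<'E'
def goto(P,yaw):
    from rig import monitor
    s=monitor.observe(); T=R.from_rotvec(s["tool_rot"]); p=np.array(s["tool_pos"]); x=T.as_matrix()[:,0]
    tgt=R.from_euler("z",yaw)*R.from_matrix(np.diag([1.,-1,-1]))
    print("now",p.round(1),"yaw",np.arctan2(x[1],x[0]).round(3),"-> rot",(T.inv()*tgt).as_rotvec().round(3),"shift cm",(T.inv().apply(np.array(P)-p)/10).round(2),"tgt tilt q6",s["q"][5].round(2),"F",s["force"].round(1),"t",s["clock"])
E
python3 - <<'E'
from h import *
for f,dy in((.25,.79),(.5,1.58)): goto(np.array([242,-494,256])+f*np.array([255,607,-30]),.456+dy)
c=load();print("hood line", ray(c,[(340,163),(500,117)],465))
E
```

```text
now [ 242.  -493.7  255.7] yaw 0.456 -> rot [-0.001 -0.001 -0.79 ] shift cm [ 12.39 -10.79   0.74] tgt tilt q6 1.42 F [ 0.  -0.6  0.5] t 0.1
now [ 242.  -493.7  255.7] yaw 0.456 -> rot [-1.00e-03 -1.00e-03 -1.58e+00] shift cm [ 24.79 -21.61   1.5 ] tgt tilt q6 1.42 F [ 0.  -0.6  0.5] t 0.1
hood line [[ 695.03707773 -182.47263831  465.        ]
 [ 643.81976951 -839.76665028  465.        ]]
```

play_rows([
  [0,0,-0.16,2.4,-2.2,0,1],
  [0,0,-0.32,4.9,-4.3,0,1],
  [0,0,-0.48,7.4,-6.5,0,1],
  [0,0,-0.64,9.9,-8.6,0,1],
  [0,0,-0.8,12.4,-10.8,0,1],
])

```text
clock: 0.72
tool_pos: [306.1, -341.2, 256.0]
tool_rot: [-2.537, -1.852, -0.0]
force: [-0.1, -0.2, 0.3]
gripper_width: 1.003
finger_force: 0.0
```

Run:
```python
from h import *
goto(np.array([242,-494,256])+.5*np.array([255,607,0]),.456+1.58)
goto(np.array([242,-494,256])+.75*np.array([255,607,0]),.456+1.58)
```

```text
now [ 306.1 -341.2  256. ] yaw 1.261 -> rot [-0.    -0.001 -0.775] shift cm [1.628e+01 1.440e+00 1.000e-02] tgt tilt q6 0.86 F [-0.1 -0.2  0.3] t 0.725
now [ 306.1 -341.2  256. ] yaw 1.261 -> rot [-0.    -0.001 -0.775] shift cm [3.268e+01 2.890e+00 1.000e-02] tgt tilt q6 0.86 F [-0.1 -0.2  0.3] t 0.725
```

play_rows([
  [0,0,-0.15,4.5,0.4,0,1],
  [0,0,-0.31,9.5,0.8,0,1],
  [0,0,-0.46,14.5,1.3,0,1],
  [0,0,-0.62,19.5,1.7,0,1],
  [0,0,-0.77,24.5,2.2,0,1],
])

```text
clock: 1.35
tool_pos: [403.0, -114.6, 256.2]
tool_rot: [-1.657, -2.669, -0.0]
force: [0.3, -0.7, 0.1]
gripper_width: 1.003
finger_force: 0.0
```

Run:
```python
from h import *
c=snap(); cv2.imwrite("pics/s2.png",c["img"][:,:,::-1]); t=snap("top"); print("top std",t["img"].std())
goto([497,113,200],.47+np.pi)
```

```text
top std 6.168407620531109
now [ 403.5 -112.5  256.2] yaw 2.035 -> rot [ 1.000e-03 -0.000e+00 -1.577e+00] shift cm [15.98 18.45  5.65] tgt tilt q6 0.63 F [-0.3 -0.7  0.7] t 1.45
```

View pics/s2.png

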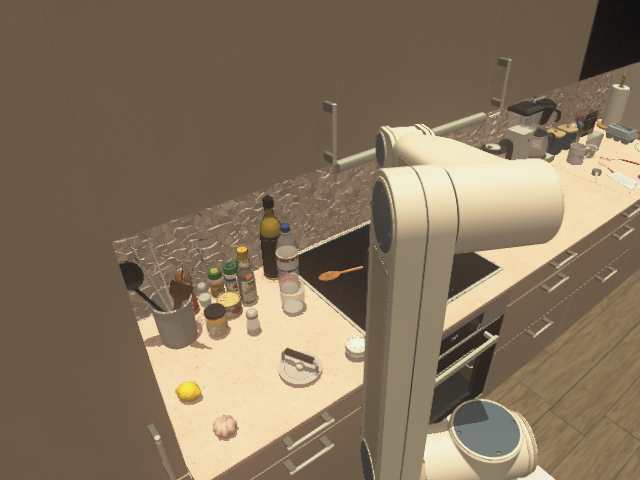

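The arm now hides the pot completely. The lid at (300,366) is undisturbed, so I'll go on towards it.

play_rows([
  [0,0,-0.16,2,2,0.2,1],
  [0,0,-0.32,4,4,0.4,1],
  [0,0,-0.48,6,6,0.6,1],
  [0,0,-0.64,8,8,0.8,1],
  [0,0,-0.8,10,10,1,1],
])

```text
clock: 2.08
tool_pos: [448.7, 17.8, 246.0]
tool_rot: [-0.488, -3.103, 0.0]
force: [0.8, 0.4, 0.1]
gripper_width: 0.999
finger_force: 0.0
```

Run:
```python
from h import *
goto([497.4,113.3,160],.47+np.pi)
```

```text
now [448.7  17.8 246. ] yaw 2.829 -> rot [-0.    -0.    -0.782] shift cm [-1.7  10.58  8.6 ] tgt tilt q6 0.16 F [0.8 0.4 0.1] t 2.075
```

play_rows([
  [0,0,-0.16,-0.3,2.6,1.5,1],
  [0,0,-0.32,-0.7,5.3,3,1],
  [0,0,-0.48,-1.2,8,4.5,1],
  [0,0,-0.64,-1.5,9.6,6,1],
  [0,0,-0.78,-1.7,10.6,7.6,1],
])

```text
clock: 2.7
tool_pos: [498.0, 113.1, 169.4]
tool_rot: [0.729, -3.055, 0.0]
force: [0.1, 0.2, 0.3]
gripper_width: 0.999
finger_force: 0.0
```

Run:
```python
from h import *
c=snap(); cv2.imwrite("pics/s3.png",c["img"][:,:,::-1]); t=snap("top"); print("top std",t["img"].std())
goto([497.4,113.3,68],.47+np.pi)
```

```text
top std 6.169202108488682
now [497.2 113.  168.5] yaw -2.676 -> rot [ 0.001 -0.003 -0.005] shift cm [-0.06  0.   10.05] tgt tilt q6 -0.41 F [-0.3 -0.6  0.2] t 2.8
```

View pics/s3.png

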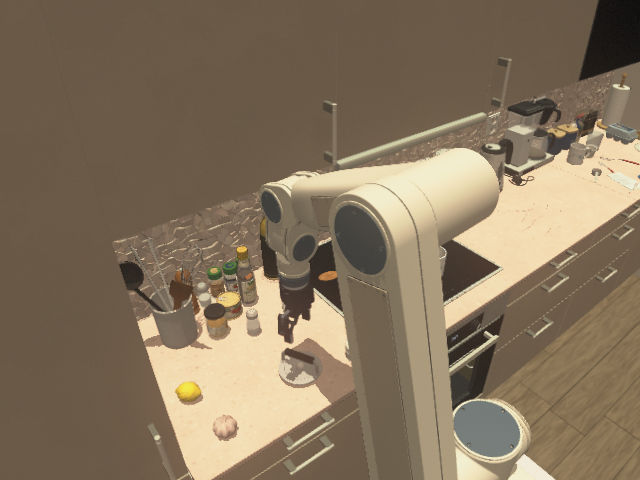

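The gripper hovers over the lid, its fingers at (285,330) and the bar at (299,356). The pot is still behind the upper arm, so I'll swing left with the empty hand to see it.

Run:
```python
from h import *
goto([340,420,240],-2.672)
```

```text
now [497.2 113.  168.5] yaw -2.676 -> rot [ 0.001 -0.003 -0.004] shift cm [ 0.29 34.5  -7.11] tgt tilt q6 -0.41 F [-0.3 -0.6  0.2] t 2.8
```

play_rows([
  [0,0,0,0,4,-2.5,1],
  [0,0,0,0,9,-5,1],
  [0,0,0,0,15,-7,1],
  [0,0,0,0,21,-7,1],
  [0,0,0,0,27,-7,1],
])

```text
clock: 3.42
tool_pos: [376.2, 355.3, 241.5]
tool_rot: [-0.714, 3.058, 0.0]
force: [0.9, 0.8, 0.4]
gripper_width: 1.0
finger_force: 0.0
```

play_rows([
  [0,0,0,0,4,0,1],
  [0,0,0,0,7,0,1],
  [0,0,0,0,7,0,1],
])

```text
clock: 3.8
tool_pos: [344.9, 417.8, 240.7]
tool_rot: [-0.72, 3.058, -0.0]
force: [0.0, -0.7, 0.8]
gripper_width: 0.999
finger_force: 0.0
```

Run:
```python
from h import *
c=snap(); a=cv2.resize(c["img"][260:350,340:460,::-1],None,fx=5,fy=5,interpolation=cv2.INTER_CUBIC)
cv2.imwrite("pics/s4.png",np.hstack([a, cv2.resize(c["img"][:,:,::-1],(200,150)).repeat(3,0)]) if 0 else a)
```

```text
(no output)
```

View pics/s4.png

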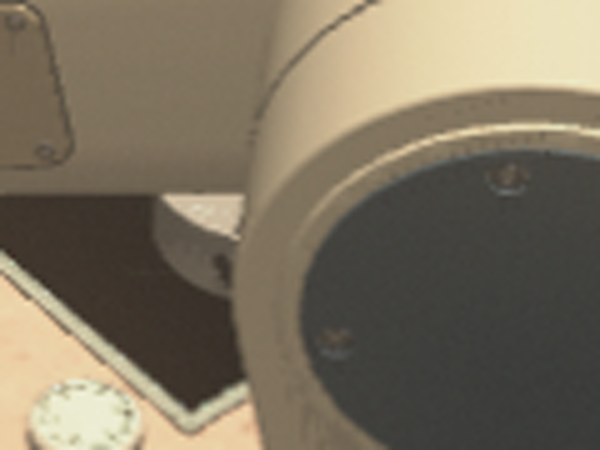

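The pot's rim shows only at about (375,303), left of the elbow. Since the shoulder offset blocks this side, I'll swing right past the start azimuth instead, where the link clears the pot.

play_rows([
  [0,0,0,1.6,-5,0,1],
  [0,0,0,3.2,-10,0,1],
  [0,0,0,4.8,-15,0,1],
  [0,0,0,6.4,-20,0,1],
  [0,0,0,8,-25,0,1],
])

```text
clock: 4.47
tool_pos: [385.8, 154.8, 240.7]
tool_rot: [-0.717, 3.058, -0.001]
force: [1.3, 0.7, 0.4]
gripper_width: 1.0
finger_force: 0.0
```

play_rows([
  [0,0,0,1.6,-5,0,1],
  [0,0,0,3.2,-10,0,1],
  [0,0,0,4.8,-15,0,1],
  [0,0,0,6.4,-20,0,1],
  [0,0,0,8,-25,0,1],
])

```text
clock: 5.1
tool_pos: [425.4, -104.7, 240.8]
tool_rot: [-0.716, 3.058, -0.001]
force: [1.6, 0.1, 0.4]
gripper_width: 0.998
finger_force: 0.0
```

play_rows([
  [0,0,0,5.5,-1.5,0,1],
  [0,0,0,11,-3,0,1],
  [0,0,0,16.5,-4.5,0,1],
  [0,0,0,22,-6,0,1],
  [0,0,0,27.5,-7.5,0,1],
])

```text
clock: 5.72
tool_pos: [211.2, -292.9, 240.8]
tool_rot: [0.717, -3.059, 0.002]
force: [0.7, -0.4, 0.1]
gripper_width: 1.0
finger_force: 0.0
```

play_rows([
  [0,0,0,5.5,-1.5,0,1],
  [0,0,0,11,-3,0,1],
  [0,0,0,16.5,-4.5,0,1],
  [0,0,0,22,-6,0,1],
  [0,0,0,27.5,-7.5,0,1],
])

```text
clock: 6.35
tool_pos: [-1.7, -482.5, 240.8]
tool_rot: [0.716, -3.059, 0.001]
force: [0.8, 0.2, 0.2]
gripper_width: 0.999
finger_force: 0.0
```

Run:
```python
from h import *
c=snap(); crop(c,340,250,120,90,5,"s5.png"); goto([497.4,113.3,160],-2.672)
```

```text
now [  -5.9 -486.7  240. ] yaw -2.684 -> rot [-0.001 -0.003 -0.012] shift cm [-71.69  31.6    7.74] tgt tilt q6 -2.21 F [-4.2 -3.  -0.1] t 6.4
```

View pics/s5.png

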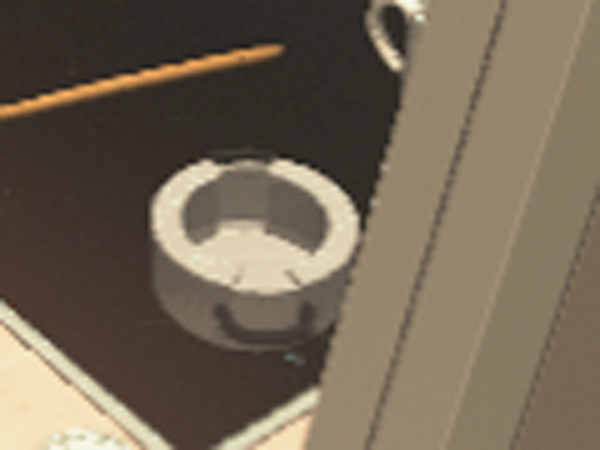

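The pot is fully visible (5x crop, offset 340,250). The rim ellipse spans x 152–360 and y 158–293, the near ear is a loop around (265,325), the near gap edges are at (238,275) and (292,278), and the far ear is at (245,155).

Run:
```python
from h import *
from scipy.optimize import least_squares
c=load(); box=(365,275,50,40)
for T in (150,165,180):
    p=blob(c,box,lambda s:s[...,0]>T); h=cv2.convexHull(p.astype(np.float32))[:,0]; 
    w=ray(c,h,65)[:,:2]; f=least_squares(lambda q:np.hypot(*(w-q[:2]).T)-q[2],[520,-230,60],loss="soft_l1"); g=least_squares(lambda q:np.hypot(*(w-q[:2]).T)-62,[520,-230],loss="soft_l1")
    print(T,len(p),len(h),f.x.round(1),np.abs(f.fun).max().round(1),g.x.round(1))
P=np.r_[g.x,65]
k=lambda u,v:(340+u/5-.4,250+v/5-.4)
for n,uv,z in(("gap",k(265,276.5),65),("gapL",k(238,275),65),("gapR",k(292,278),65),("earnear",k(265,338),44),("farear",k(245,153),47)):
    w=ray(c,[uv],z)[0]; d=w-P; print(n,w.round(1),"r",np.hypot(d[0],d[1]).round(1),"az",np.arctan2(d[1],d[0]).round(3))
s=c["img"][270:330,365:415].astype(int); print((s.sum(2)//30)[::1,::1][40:52,16:40])
```

```text
150 564 23 [ 529.  -252.9   63.4] 2.8 [ 528.7 -252.6]
165 535 22 [ 528.9 -253.    63.3] 1.9 [ 528.3 -252.9]
180 498 20 [ 528.7 -253.1   62.9] 1.9 [ 528.8 -253.4]
gap [ 487.9 -222.7   65. ] r 51.1 az 2.498
gapL [ 498.9 -210.8   65. ] r 52.0 az 2.184
gapR [ 476.9 -234.5   65. ] r 55.2 az 2.793
earnear [ 464.2 -202.3   44. ] r 82.3 az 2.472
farear [ 596.7 -310.    47. ] r 88.5 az -0.695
[[ 9  9  8  8  9 10 10 10 10 10 10 10 10 10 10 10 10 10  9  8  7  9  9  9]
 [ 9  8  6  6  8 10 10 10 10 10 10 10 10 10 10 10 10 10  9  7  6  6  8  9]
 [10  8  6  6  6  9 10 10 10 10 10 10 10 10 10 10 10 10  8  6  5  6  8  9]
 [10  9  7  6  6  8 10 10 10 10 10 10 10 10 10 10 10 10  8  6  6  6  8  9]
 [10 10  9  6  6  7  9 10 10 10 10 10 10 10 10 10 10 10  8  6  6  7  9  9]
 [10 10  8  6  6  6  6  8  9 10 10 10 10 10 10 10  8  7  7  6  6  7  9  9]
 [10  9  9  8  6  6  6  6  6  6  6  6  7  6  6  6  6  6  6  5  5  6  8  6]
 [ 9 10  9  9  7  6  5  5  6  6  6  6  6  6  6  6  6  5  5  5  6  6  5  5]
 [ 6  8  9  9 10  9  7  6  6  6  6  5  5  5  5  5  5  6  6  5  5  5  5  5]
 [ 5  5  6  7  8  8  9  9  9  8  8  8  8  7  7  7  7  5  5  5  5  5  5  5]
 [ 5  5  5  5  5  5  5  5  5  6  6  6  5  5  5  5  6  6  5  5  5  5  5  5]
 [ 5  5  5  5  5  5  5  5  5  5  5  5  5  5  5  5  9  9  7  6  5  5  5  5]]
```

play_rows([
  [0,0,0,-5.5,1.5,0,1],
  [0,0,0,-11,3,0,1],
  [0,0,0,-16.5,4.5,0,1],
  [0,0,0,-22,6,0,1],
  [0,0,0,-27.5,7.5,0,1],
])

```text
clock: 7.02
tool_pos: [213.7, -290.6, 240.7]
tool_rot: [0.716, -3.059, 0.002]
force: [0.6, -0.5, -0.3]
gripper_width: 1.001
finger_force: 0.0
```

play_rows([
  [0,0,0,-5.5,1.5,0,1],
  [0,0,0,-11,3,0,1],
  [0,0,0,-16.5,4.5,0,1],
  [0,0,0,-22,6,0,1],
  [0,0,0,-27.5,7.5,0,1],
])

```text
clock: 7.65
tool_pos: [426.7, -101.1, 240.8]
tool_rot: [-0.717, 3.058, -0.002]
force: [0.8, -1.8, 0.2]
gripper_width: 0.998
finger_force: 0.0
```

Run:
```python
from h import *
goto([497.4,113.3,130],-2.672)
```

```text
now [ 426.7 -101.1  240.8] yaw -2.681 -> rot [-0.001  0.    -0.009] shift cm [-15.86  16.07  11.07] tgt tilt q6 -0.88 F [ 0.8 -1.8  0.2] t 7.65
```

play_rows([
  [0,0,0,-4,4,1.5,1],
  [0,0,0,-8,8,3,1],
  [0,0,0,-12,12,5,1],
  [0,0,0,-15,15,7,1],
  [0,0,-0.01,-15.8,16,9,1],
])

```text
clock: 8.28
tool_pos: [496.2, 112.9, 149.9]
tool_rot: [-0.736, 3.054, -0.0]
force: [0.2, -0.8, -0.5]
gripper_width: 0.999
finger_force: 0.0
```

play_rows([
  [0,0,0,0,0,1,1],
  [0,0,0,0,0,1,1],
])

```text
clock: 8.52
tool_pos: [495.5, 110.9, 140.2]
tool_rot: [0.734, -3.054, 0.0]
force: [-0.3, -0.7, 0.3]
gripper_width: 0.997
finger_force: 0.0
```

Run:
```python
from h import *
goto([497.4,113.3,68],-2.672)
c=snap(); crop(c,260,280,80,100,6,"s6.png")
```

```text
now [495.5 110.9 140.2] yaw -2.67 -> rot [ 0.    -0.001  0.002] shift cm [-0.29  0.13  7.22] tgt tilt q6 -0.42 F [-0.3 -0.7  0.3] t 8.525
```

View pics/s6.png

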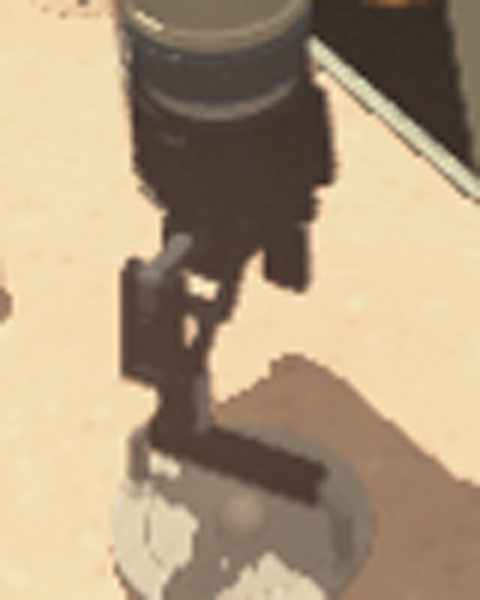

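The fingers straddle the bar line: the bar runs from (160,430) to (320,480) in the 6x crop, and the ball is central at (242,512). Descending to grasp.

play_rows([
  [0,0,0,-0.3,0.1,2.5,1],
  [0,0,0,-0.3,0.1,4.8,1],
  [0,0,0,-0.3,0.1,6.4,1],
  [0,0,0,-0.3,0.1,7.2,1],
  [0,0,0,-0.3,0.1,7.2,1],
])

```text
clock: 9.2
tool_pos: [498.3, 113.8, 68.7]
tool_rot: [-0.736, 3.054, -0.0]
force: [0.6, 0.5, 0.1]
gripper_width: 1.002
finger_force: 0.0
```

play_rows([
  [0,0,0,0,0,0,0.4],
  [0,0,0,0,0,0,0],
  [0,0,0,0,0,0,-0.3],
  [0,0,0,0,0,0,-0.5],
  [0,0,0,0,0,0,-0.6],
])

```text
clock: 9.82
tool_pos: [498.1, 114.5, 68.3]
tool_rot: [-0.738, 3.054, -0.0]
force: [-0.1, 0.3, -0.6]
gripper_width: 0.203
finger_force: 0.0
```

play_rows([
  [0,0,0,0,0,0,-0.7],
  [0,0,0,0,0,0,-0.8],
  [0,0,0,0,0,0,-1],
  [0,0,0,0,0,0,-1],
])

```text
clock: 10.32
tool_pos: [498.2, 114.5, 68.4]
tool_rot: [-0.738, 3.054, -0.0]
force: [-0.0, -0.5, 2.7]
gripper_width: 0.152
finger_force: 58.7
```

Run:
```python
from h import *
goto([497.4,113.3,168],-2.672)
```

```text
now [498.2 114.5  68.4] yaw -2.667 -> rot [-0.     0.     0.005] shift cm [ 0.12 -0.07 -9.96] tgt tilt q6 -0.41 F [-0.  -0.5  2.7] t 10.325
```

play_rows([
  [0,0,0,0,0,-0.3,-1],
  [0,0,0,0,0,-1,-1],
  [0,0,0,0,0,-2,-1],
  [0,0,0,0,0,-3.5,-1],
  [0,0,0,0,0,-5,-1],
])

```text
clock: 10.95
tool_pos: [498.3, 114.5, 119.7]
tool_rot: [-0.738, 3.053, -0.0]
force: [1.1, -0.7, -2.8]
gripper_width: 0.149
finger_force: 58.5
```

play_rows([
  [0,0,0,0,0,-1.5,-1],
  [0,0,0,0,0,-3,-1],
  [0,0,0,0,0,-4,-1],
  [0,0,0,0,0,-4.6,-1],
  [0,0,0,0,0,-4.8,-1],
])

```text
clock: 11.58
tool_pos: [498.1, 114.4, 166.4]
tool_rot: [0.738, -3.054, -0.0]
force: [-0.4, -0.2, -3.2]
gripper_width: 0.157
finger_force: 58.5
```

Run:
```python
from h import *
goto([528.7,-253,165],2.475)
c=snap(); crop(c,240,260,120,120,5,"s7.png")
```

```text
now [498.1 114.4 166.4] yaw -2.667 -> rot [ 0.    -0.     1.141] shift cm [ 14.05 -34.09   0.14] tgt tilt q6 -0.41 F [-0.4 -0.2 -3.2] t 11.575
```

View pics/s7.png

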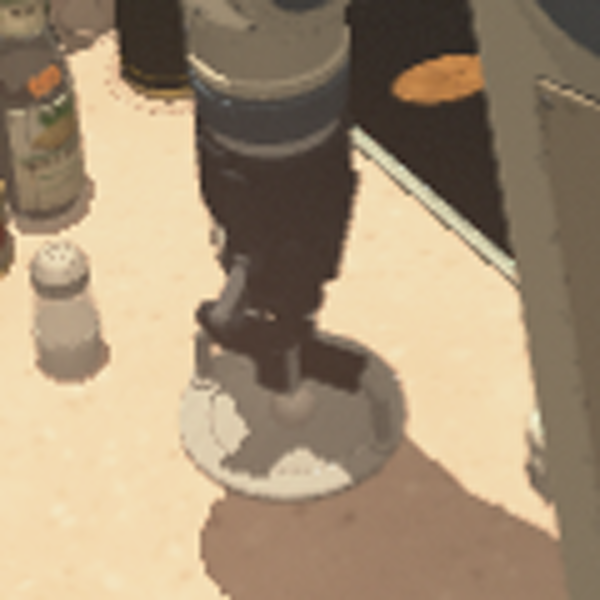

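The lid is lifted level, with the ball central at (292,400). I'll check the lid's along-bar centring from its rim circle before carrying it.

Run:
```python
from h import *
from scipy.optimize import least_squares
c=load(); s=c["img"].astype(float)
for T in(.74,.76,.78):
    p=blob(c,(270,325,57,40),lambda s:(s[...,2]/np.maximum(s[...,0],1)>T)&(s[...,0]>105))
    h=cv2.convexHull(p.astype(np.float32))[:,0]; h=h[(h[:,1]>337)]
    w=ray(c,h,114)[:,:2]; 
    f=least_squares(lambda q:np.hypot(*(w-q[:2]).T)-q[2],[498,114,60],loss="soft_l1"); g=least_squares(lambda q:np.hypot(*(w-q[:2]).T)-60,[498,114],loss="soft_l1")
    print(T,len(p),len(h),f.x.round(1),g.x.round(1),g.fun.round(1), h.min(0),h.max(0))
```

```text
0.74 955 16 [496.6 114.2  58.1] [498.6 112.8] [-1.6 -1.  -1.2 -0.5  0.1  0.4  1.5  1.1  0.8 -0.3 -0.6 -0.9 -1.3 -1.8
 -0.9 -1.8] [276. 339.] [320. 359.]
0.76 432 17 [495.  116.6  55.3] [498.6 112. ] [ -1.4  -1.7   0.2   0.6   0.7   0.5   0.6  -0.3  -0.5  -0.7  -0.2  -0.2
  -0.6  -1.1  -1.1 -21.7 -20.6] [276. 338.] [317. 359.]
0.78 217 15 [497.9 115.7  54.4] [500.4 109. ] [ -2.   -1.2  -0.6   0.4   1.    0.9   0.1   0.9   0.7   0.4  -0.4  -1.4
 -14.4 -26.5 -14.8] [276. 338.] [309. 358.]
```

play_rows([
  [0,0,0.04,0.15,-0.37,0,-1],
  [0,0,0.1,0.5,-1.2,0,-1],
  [0,0,0.16,1.07,-2.6,0,-1],
  [0,0,0.23,1.83,-4.44,0,-1],
  [0,0,0.3,2.67,-6.47,0,-1],
])

```text
clock: 12.25
tool_pos: [503.8, 43.5, 166.1]
tool_rot: [0.267, -3.13, 0.0]
force: [0.7, -0.9, -2.4]
gripper_width: 0.155
finger_force: 58.5
```

play_rows([
  [0,0,0.06,0.2,-2.2,0,-1],
  [0,0,0.12,0.4,-4.4,0,-1],
  [0,0,0.18,0.6,-6.6,0,-1],
  [0,0,0.24,0.8,-8.8,0,-1],
  [0,0,0.3,1,-11,0,-1],
])

```text
clock: 12.88
tool_pos: [512.9, -66.8, 166.0]
tool_rot: [-0.204, -3.135, 0.0]
force: [-0.5, -0.4, -1.4]
gripper_width: 0.149
finger_force: 58.5
```

play_rows([
  [0,0,0.06,-0.46,-2.15,0,-1],
  [0,0,0.12,-0.91,-4.3,0,-1],
  [0,0,0.18,-1.37,-6.46,0,-1],
  [0,0,0.24,-1.83,-8.61,0,-1],
  [0,0,0.3,-2.28,-10.76,0,-1],
])

```text
clock: 13.5
tool_pos: [522.1, -176.5, 166.1]
tool_rot: [-0.67, -3.069, -0.0]
force: [-0.5, 0.8, -2.7]
gripper_width: 0.154
finger_force: 58.5
```

Run:
```python
from h import *
goto([528.7,-253,165],2.475)
```

```text
now [ 522.1 -176.5  166.1] yaw 2.712 -> rot [-0.    -0.     0.237] shift cm [-3.79 -6.68  0.11] tgt tilt q6 -0.05 F [-0.5  0.8 -2.7] t 13.5
```

play_rows([
  [0,0,0.06,-1,-1.75,0,-1],
  [0,0,0.12,-1.88,-3.3,0,-1],
  [0,0,0.18,-2.6,-4.6,0,-1],
  [0,0,0.22,-3.2,-5.65,0,-1],
  [0,0,0.237,-3.6,-6.35,0,-1],
])

```text
clock: 14.12
tool_pos: [528.8, -248.4, 166.2]
tool_rot: [-1.024, -2.97, -0.0]
force: [0.1, -0.5, -2.5]
gripper_width: 0.148
finger_force: 58.5
```

play_rows([
  [0,0,0,0,0,0,-1],
  [0,0,0,0,0,0,-1],
])

```text
clock: 14.38
tool_pos: [528.7, -247.3, 166.3]
tool_rot: [-1.021, -2.971, -0.0]
force: [0.3, 0.8, -2.4]
gripper_width: 0.152
finger_force: 58.5
```

Run:
```python
from h import *
goto([528.7,-253,121],2.475)
c=snap(); crop(c,340,220,120,110,5,"s8.png")
```

```text
now [ 528.7 -247.3  166.3] yaw 2.479 -> rot [ 0.    -0.     0.004] shift cm [-0.35 -0.45  4.53] tgt tilt q6 0.08 F [ 0.3  0.8 -2.4] t 14.375
```

View pics/s8.png

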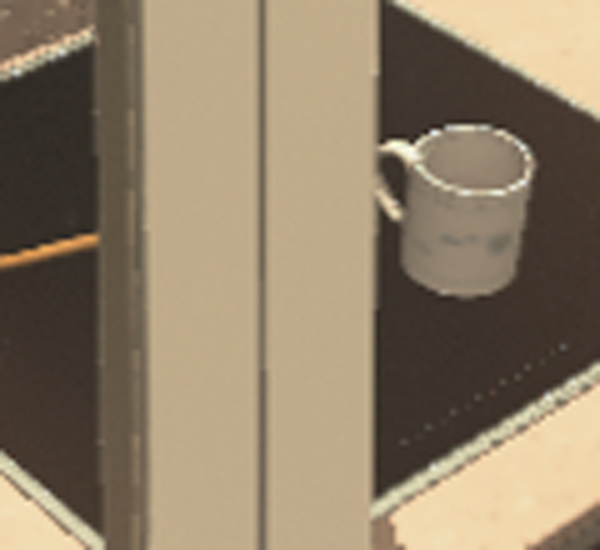

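The arm hides the pot here, so the descent goes by the measured position and the force. The mug, at (468,210), is clear to the right.

play_rows([
  [0,0,0,-0.15,-0.2,0.5,-1],
  [0,0,0,-0.35,-0.45,1.2,-1],
  [0,0,0,-0.35,-0.45,2,-1],
  [0,0,0,-0.35,-0.45,2.5,-1],
  [0,0,0,-0.35,-0.45,2.5,-1],
])

```text
clock: 15.05
tool_pos: [528.6, -253.2, 140.7]
tool_rot: [-1.022, -2.97, -0.0]
force: [-0.1, 0.4, -2.9]
gripper_width: 0.154
finger_force: 58.5
```

Run:
```python
from h import *
goto([528.7,-253,130],2.475)
```

```text
now [ 528.6 -253.2  140.7] yaw 2.479 -> rot [-0.    -0.001  0.004] shift cm [0.   0.03 1.07] tgt tilt q6 0.07 F [-0.1  0.4 -2.9] t 15.05
```

play_rows([
  [0,0,0,0,0,0.25,-1],
  [0,0,0,0,0,0.5,-1],
  [0,0,0,0,0,0.75,-1],
  [0,0,0,0,0,1,-1],
  [0,0,0,0,0,1,-1],
])

```text
clock: 15.68
tool_pos: [528.7, -253.3, 131.1]
tool_rot: [-1.022, -2.97, -0.0]
force: [-0.0, 0.9, -2.2]
gripper_width: 0.152
finger_force: 58.5
```

play_rows([
  [0,0,0,0,0,0.2,-1],
  [0,0,0,0,0,0.4,-1],
  [0,0,0,0,0,0.6,-1],
  [0,0,0,0,0,0.7,-1],
  [0,0,0,0,0,0.8,-1],
])

```text
clock: 16.3
tool_pos: [528.8, -253.4, 123.2]
tool_rot: [1.022, 2.971, -0.0]
force: [-1.1, -0.3, -1.7]
gripper_width: 0.152
finger_force: 58.5
```

play_rows([
  [0,0,0,0,0,0.1,-1],
  [0,0,0,0,0,0.2,-1],
  [0,0,0,0,0,0.3,-1],
  [0,0,0,0,0,0.35,-1],
  [0,0,0,0,0,0.35,-1],
])

```text
clock: 16.92
tool_pos: [529.2, -253.4, 121.0]
tool_rot: [1.021, 2.969, -0.0]
force: [-0.2, 2.4, 7.9]
gripper_width: 0.154
finger_force: 60.1
```

play_rows([
  [0,0,0,0,0,0.05,-1],
  [0,0,0,0,0,0.1,-1],
  [0,0,0,0,0,0.1,-1],
])

```text
clock: 17.3
tool_pos: [529.5, -253.5, 120.7]
tool_rot: [1.021, 2.968, -0.001]
force: [-1.1, 3.7, 12.2]
gripper_width: 0.152
finger_force: 61.0
```

Run:
```python
from h import *
goto([528.7,-253,120.5],2.475)
from rig import monitor
s=monitor.observe(); print(s["torque"],s["tool_pos"],s["tool_rot"])
```

```text
now [ 529.5 -253.5  120.7] yaw 2.479 -> rot [0.001 0.003 0.004] shift cm [ 0.09 -0.01  0.02] tgt tilt q6 0.07 F [-1.1  3.7 12.2] t 17.3
[ 0.53410342  0.69311502 -0.12376052] [ 529.47623052 -253.46385202  120.69623863] [ 1.02085018e+00  2.96794233e+00 -6.61894262e-04]
```

Flush contact at the expected height (lid about 47 mm above the pot's origin). Ease the pressure off, then turn.

play_rows([
  [0,0,0,0,0,-0.1,-1],
  [0,0,0,0,0,-0.2,-1],
  [0,0,0,0,0,-0.25,-1],
  [0,0,0,0,0,-0.25,-1],
])

```text
clock: 17.8
tool_pos: [528.9, -253.4, 121.3]
tool_rot: [1.022, 2.97, 0.0]
force: [0.6, 0.9, 3.6]
gripper_width: 0.152
finger_force: 59.3
```

play_rows([
  [0,0,0.03,0,0,0,-1],
  [0,0,0.09,0,0,0,-1],
  [0,0,0.18,0,0,0,-1],
  [0,0,0.28,0,0,0,-1],
  [0,0,0.4,0,0,0,-1],
])

```text
clock: 18.42
tool_pos: [529.1, -253.8, 121.3]
tool_rot: [1.598, 2.704, -0.001]
force: [2.1, -0.9, 1.6]
gripper_width: 0.149
finger_force: 59.1
```

play_rows([
  [0,0,0.12,0,0,-0.05,-1],
  [0,0,0.24,0,0,-0.08,-1],
  [0,0,0.36,0,0,-0.08,-1],
  [0,0,0.48,0,0,-0.08,-1],
  [0,0,0.6,0,0,-0.08,-1],
])

```text
clock: 19.05
tool_pos: [528.5, -253.4, 121.5]
tool_rot: [-2.326, -2.11, 0.001]
force: [-0.5, -0.1, -2.0]
gripper_width: 0.159
finger_force: 58.6
```

play_rows([
  [0,0,0.12,0,0,0,-1],
  [0,0,0.24,0,0,0,-1],
  [0,0,0.36,0,0,0,-1],
  [0,0,0.46,0,0,0,-1],
  [0,0,0.54,0,0,0,-1],
])

```text
clock: 19.68
tool_pos: [528.5, -253.3, 121.5]
tool_rot: [-2.804, -1.415, 0.001]
force: [-0.0, 0.6, -1.3]
gripper_width: 0.155
finger_force: 58.6
```

Run:
```python
from h import *
goto([528.7,-253,121.5],2.475-np.pi/2)
```

```text
now [ 528.5 -253.3  121.5] yaw 0.934 -> rot [-0.001  0.     0.03 ] shift cm [ 0.04 -0.   -0.  ] tgt tilt q6 1.62 F [-0.   0.6 -1.3] t 19.675
```

play_rows([
  [0,0,0.04,0,0,0,-1],
  [0,0,0.05,0,0,0,-1],
  [0,0,0.05,0,0,0,-1],
  [0,0,0.05,0,0,0,-1],
  [0,0,0.05,0,0,0,-1],
])

```text
clock: 20.3
tool_pos: [528.7, -253.4, 122.0]
tool_rot: [-2.836, -1.351, 0.0]
force: [-0.9, -0.1, -2.9]
gripper_width: 0.151
finger_force: 58.5
```

play_rows([
  [0,0,0,0,0,-0.08,-1],
  [0,0,0,0,0,-0.16,-1],
  [0,0,0,0,0,-0.24,-1],
  [0,0,0,0,0,-0.32,-1],
  [0,0,0,0,0,-0.4,-1],
])

```text
clock: 20.92
tool_pos: [528.7, -253.4, 126.0]
tool_rot: [-2.836, -1.351, 0.0]
force: [-0.3, 0.3, -6.3]
gripper_width: 0.15
finger_force: 58.4
```

play_rows([
  [0,0,0,0,0,-0.1,-1],
  [0,0,0,0,0,-0.2,-1],
  [0,0,0,0,0,-0.4,-1],
  [0,0,0,0,0,-0.6,-1],
  [0,0,0,0,0,-0.8,-1],
])

```text
clock: 21.55
tool_pos: [528.8, -253.4, 134.3]
tool_rot: [2.836, 1.351, 0.0]
force: [-0.0, -1.0, -5.8]
gripper_width: 0.15
finger_force: 58.4
```

Wrist force has risen to about -6 N, so the lid is carrying the pot. Lift the rest.

play_rows([
  [0,0,0,0,0,-0.3,-1],
  [0,0,0,0,0,-0.8,-1],
  [0,0,0,0,0,-1.4,-1],
  [0,0,0,0,0,-2,-1],
  [0,0,0,0,0,-2.6,-1],
])

```text
clock: 22.18
tool_pos: [528.8, -253.4, 160.6]
tool_rot: [2.836, 1.35, 0.0]
force: [0.3, 0.3, -5.3]
gripper_width: 0.156
finger_force: 58.4
```

play_rows([
  [0,0,0,0,0,-0.6,-1],
  [0,0,0,0,0,-1.1,-1],
  [0,0,0,0,0,-1.5,-1],
  [0,0,0,0,0,-1.7,-1],
  [0,0,0,0,0,-1.8,-1],
])

```text
clock: 22.8
tool_pos: [528.7, -253.3, 178.1]
tool_rot: [-2.836, -1.351, 0.0]
force: [0.6, 0.6, -6.3]
gripper_width: 0.155
finger_force: 58.4
```

play_rows([
  [0,0,0,0,0,0,-1],
  [0,0,0,0,0,0,-1],
  [0,0,0,0,0,0,-1],
  [0,0,0,0,0,0,-1],
  [0,0,0,0,0,0,-1],
])

```text
clock: 23.42
tool_pos: [528.8, -253.4, 178.0]
tool_rot: [-2.836, -1.351, 0.0]
force: [1.3, 0.0, -5.8]
gripper_width: 0.153
finger_force: 58.4
```

Run:
```python
from h import *
from rig import monitor
goto([528.7,-253,178],2.475-np.pi/2); s=monitor.observe(); print(s["torque"],s["qd"].round(3))
c=snap(); crop(c,330,200,120,120,5,"s9.png")
```

```text
now [ 528.8 -253.4  178. ] yaw 0.889 -> rot [-0.     0.    -0.015] shift cm [ 0.03 -0.03  0.  ] tgt tilt q6 1.66 F [ 1.3  0.  -5.8] t 23.425
[ 0.02053896  0.06135914 -0.04149971] [ 0.     0.    -0.    -0.001  0.001 -0.002]
```

View pics/s9.png

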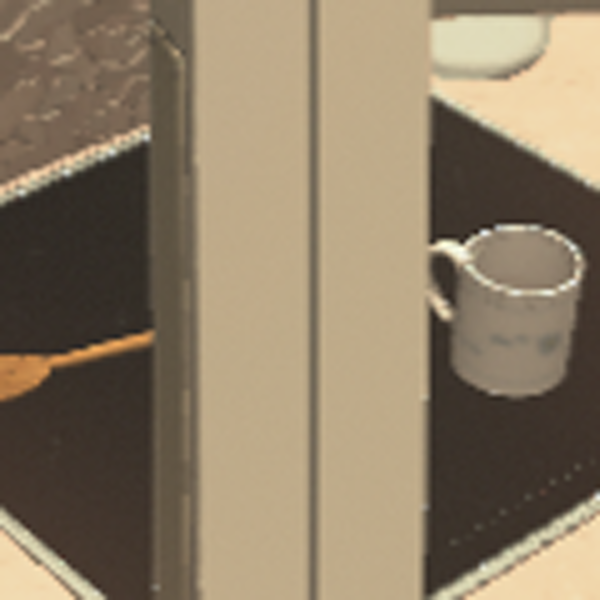

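The arm hides the pot and lid in this view. The other things are where they were: the mug is at (515,310) in the crop, and the spoon hasn't moved. The wrist load is steady at about 6 N, which fits lid + pot + ball, and there is almost no moment on the tool, so I'm handing in.

```bash
python3 -c "
from rig import r
print(r.close_job())"
```

```text
the job is handed in; nothing more can be done
None
```

I placed the lid flush, turned it a quarter turn, lifted the pot by the bar to about 5 cm above the hob, and handed the job in while still holding it at rest. The arm hid the pot from the camera throughout, so the locking, the pot's level and the ball's final position are inferred from forces and positions, not seen, and no verdict came back.

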